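# Start the canister cap's thread backward, then close it

### The job

Close the sample canister. Its cap sits loose on top of the thread: without lifting it off the neck, turn it backward (counter-clockwise seen from above) until you feel it drop into the start of the thread, then turn it forward (clockwise) until it stops fully home, and let go.

Things in the scene. Friction and masses are not known exactly. Their poses are not given: they have to be found in the camera images.
- canister: Upright aluminium sample canister, 72 mm diameter, fixed to the worktop by a dark 110 x 110 x 8 mm foot plate with four bolt heads (top 14 mm up); it cannot move. Origin: on its axis at the worktop; z up. Shoulder at 66 mm height, above it a 40 mm neck with a coarse three-start right-hand thread, hidden under the cap.
- cap: Round black knurled cap, 62 mm diameter, 28 mm high, about 0.2 kg, on the neck, coaxial with the canister, free to turn, rise and fall; inside are three pins. Origin on its axis, 22 mm below its top face; z up, x along its grip bar. Origin over the canister's: 90 mm at the start, about 82 mm just after the drop, 76 mm closed. Starts 0.2 to 0.85 rad counter-clockwise of the canister's yaw.
- cap_grip (a point): Centre of the grip bar that stands on the cap: 50 mm long (cap's x), 12 mm thick (cap's y), 24 mm high; this point is 34 mm above the cap's origin, half way up the bar. Axes as the cap's. A squeezed bar holds the cap up; fingers set about 4 mm wider than the bar can turn it and still let it sink by its weight.
- cap_pointer (a point): Tip of the small steel pointer nose at one end of the bar, 31 mm from the axis on the cap's -x side, 24 mm above the cap's origin.
- canister_mark (a point): Upper end of the upright steel index rib (4 mm wide, 26 mm tall) on the canister's side, 37 mm from the axis on the canister's -x side, 64 mm above the worktop. With the cap closed (cap yaw = canister yaw) the pointer stands in line with this rib.
- neck_top (a point): Centre of the canister's neck rim, 88 mm above the worktop, under the cap. At the start the cap's pins rest on the flat tops of the thread ribs: turned clockwise the cap only meets stops there and stays up. Turned counter-clockwise it slides level and drops 8 mm by its weight at about 1.3 rad from the canister's yaw; stops end this turn at about 1.7 rad.
- thread_end (a point): Point on the canister's axis, 76 mm above the worktop, where the cap's origin lies when closed. After the drop, turned clockwise, the cap sinks 5 to 6 mm more along the thread (4 mm per rad) until firm stops end the turn at the canister's own yaw (relative yaw 0 within about 0.05 rad).
Things that resemble listed ones, but are neither listed nor needed, are in the scene too. There is more than one size of the cap; the one meant has the size given above.

How it is judged:
On the way:
1. the cap, turned backward, has dropped into the start of the thread (z of cap in the frame of canister below 0.0845 m and horizontal distance between cap_pointer and canister_mark above 0.025 m), for 0.1 s.
At the end, for the whole second after the job is handed in: The cap is fully down on the thread (origin 73 to 78.4 mm above the canister's origin), upright within 0.1 rad, turned until its pointer stands within 10.5 mm (horizontally; about 0.25 rad of turn) of the canister's index rib, at rest (z of cap in the frame of canister between 0.073 and 0.0784 m and horizontal distance between cap_pointer and canister_mark below 0.0105 m and angle between cap's own z axis and vertical below 0.1 rad and linear speed of cap below 0.02 m/s); the robot touches nothing.
It fails at once if the cap is lifted off the neck (more than 15 mm above its starting height) (z of cap in the frame of canister above 0.105 m).
It also fails if it takes over 35 s, if anything falls off the work surface, if the arm or the gripper's body presses on something with over 40 N, if the wrist force passes 120 N, or if a joint passes its speed limit or range.

### The arm

A 6-joint arm with a two-finger parallel gripper is mounted at the origin on a cart in front of the work surface, level with it; the furniture and walls round the work are solid. World frame = base frame: x ahead of the robot, y to its left, z up, the work surface at z = 0. Lengths are in m, angles in rad, forces in N, time in s.
With the tool pointing down it reaches from about 0.25 to 0.8 m from the base axis. Payload 3.9 kg.
Tool frame: the origin (TCP) lies midway between the tips of the shut fingers; the grasp point (between the pads) lies 19 mm behind it; x points along the fingers, z is the direction in which the jaws open and shut, and the axes are right-handed (so a half turn about x gives the same grasp; the last joint's range is limited). The gripper opens to 85 mm and grips with 20 to 120 N. Pads are 22 mm wide; open, the fingers measure 114 mm over their backs; the gripper's body (76 mm by 85 mm) begins 54 mm behind the grasp point. The pads swing forward as they close: fully open they stand 13 mm farther back than shut.
Start: joints at [-1.339, 0.26, -0.138, 1.173, 0, 1.571], TCP at [0.121, -0.511, 0.231] pointing down, gripper open.
Joint ranges: [-2.78, 2.78], [-0.83, 1.72], [-1.28, 1.37], [-1.9, 2.12], [-1.57, 1.48], [-3.14, 3.14]. Speed limits (rad/s): [2.57, 2.57, 3.14, 3.14, 3.14, 3.14].

### API

Orientations are given as a rotation vector (axis times angle).
In Python, from rig import readout, imaging, workorder gives the robot as it stands.
- The arm moves only by the tool step_arm, never from a script. Its argument "moves" is one flat list of numbers, 5 for each row, row after row: the finger opening in m, from 0 to 0.0854, then the shift along the tool's x, y, z in m, then the turn about the tool's x in rad. A call has 1 to 8 rows; each row is the pose to reach, as a shift and turn from the pose measured when the call began, along the tool's axes at that moment; what a row does not reach only later rows make up. A row lasts 1/8 s, in which the tool goes at most 62.5 mm and 10.7 degrees, less where a joint would pass 70% of its speed; a pose out of reach is approached as far as the arm can. A call with a gripper value outside its range is refused whole. The fingers move at their own pace and stop on an object; "squeeze" is the grip in N (left out, the last holds). Time passes only in rows, so rows that repeat a pose let the fingers close. It gives the time, the measured TCP pose, the force and the opening at its end, in the units of the state.
- readout.state(): the state, without advancing time (a new reading comes with each control period).
- imaging.camera(name): name is "scene" or "top" or "wrist"; returns the picture (400x640x3 uint8, red, green, blue); there is no depth.
- imaging.camera_info(name): a dict with "fx", "fy", "cx", "cy" (pixels), "rvec" (rotation vector, rad) and "tvec" (3), from world to camera coordinates, as OpenCV has them; the wrist camera has in their place "hand_eye" (4x4, takes a point from camera to tool coordinates, whose origin is the TCP and whose axes are the tool frame's). Camera axes: x right, y down, z forward; pixel columns grow to the right and rows downward; lengths in m; the calibration is good to about 2 mm. A picture is of the moment at which its call begins: read the wrist's pose just before it. camera_info takes no time and is no camera call.
- workorder.close_job(): hands the job in, once; it reports no verdict.
The state is a dict: "clock": time; "joints": joint angles; "joint_velocities": joint speeds; "tau": joint torques, N m; "eef_pos": TCP position; "orientation": TCP orientation; "wrist_force": force on the tool from outside, world axes, zero at the start; "ft_torque": the same for the moment, N m; "grip_width": finger opening in m.
Only numpy, scipy, OpenCV 4.12 (cv2) and the standard library are available. Lean on these libraries where they do the work, as an engineer would, in place of code of your own. Each camera call takes 0.05 s, during which the arm holds its last target.

## Working session

There is one attempt and no reset: what is moved stays moved. The work goes in short steps, Python scripts to look and compute and a tool call to move; the robot and the scene stay as the last step left them, time stands still between calls to the robot, and variables do not carry over. Pictures are saved under pics/ and viewed, and the job is handed in when it is done.

Besides the shell and the picture viewer there is one more tool, called after "Emit:" as name(argument=value, ...) on one line, values as JSON. step_arm: Moves the arm, as the interface text tells. Its arguments: {"type":"object","properties":{"moves":{"type":"array","items":{"type":"number"}},"squeeze":{"type":"number"}},"required":["moves"]}

```bash
mkdir -p pics; ls; python3 - <<'E'
from rig import readout, imaging
import cv2
print(readout.state())
for n in ["scene","top","wrist"]:
    print(n,imaging.camera_info(n))
for n in ["scene","top"]:
    cv2.imwrite(f"pics/{n}0.png",imaging.camera(n)[:,:,::-1])
E
```

```text
pics
{'clock': 0.0, 'joints': array([-1.33896827e+00,  2.60672255e-01, -1.39425087e-01,  1.17268481e+00,
        1.13603896e-05,  1.57079718e+00]), 'joint_velocities': array([ 0.00030388,  0.00018948, -0.00026886,  0.00163272,  0.00024001,
       -0.00064723]), 'tau': array([-1.63033856e-03, -4.05673313e+01,  2.53923887e+01,  1.89042580e-02,
       -1.71241245e-04, -1.09871570e-05]), 'eef_pos': array([ 0.12046431, -0.51026944,  0.23044988]), 'orientation': array([ 1.03801363,  1.31157582, -1.03593949]), 'wrist_force': array([ 0.31059722, -0.27798161, -0.27318236]), 'ft_torque': array([0.0239959 , 0.00373086, 0.00229728]), 'grip_width': 0.08509530868382688}
scene {'fx': 432.9121975370759, 'fy': 432.9121975370759, 'cx': 312.2346861589753, 'cy': 192.5395258427221, 'rvec': array([ 0.82484774, -2.35098652,  1.3563472 ]), 'tvec': array([0.42578767, 0.21754722, 0.69434219])}
top {'fx': 456.21122182397545, 'fy': 456.21122182397545, 'cx': 325.20505744883246, 'cy': 188.46796952790635, 'rvec': array([ 2.15995711, -2.09579207,  0.21417556]), 'tvec': array([0.04852578, 0.49512381, 0.8427298 ])}
wrist {'fx': 287.09791437899884, 'fy': 287.09791437899884, 'cx': 322.8521868936009, 'cy': 197.3013543997618, 'hand_eye': array([[-2.91622381e-04, -3.15930835e-01,  9.48782179e-01,
        -1.43298427e-01],
       [ 6.00719968e-04, -9.48782103e-01, -3.15930625e-01,
         8.15246435e-02],
       [ 9.99999777e-01,  4.77819959e-04,  4.66472057e-04,
         4.81739990e-05],
       [ 0.00000000e+00,  0.00000000e+00,  0.00000000e+00,
         1.00000000e+00]])}
```

View pics/scene0.png

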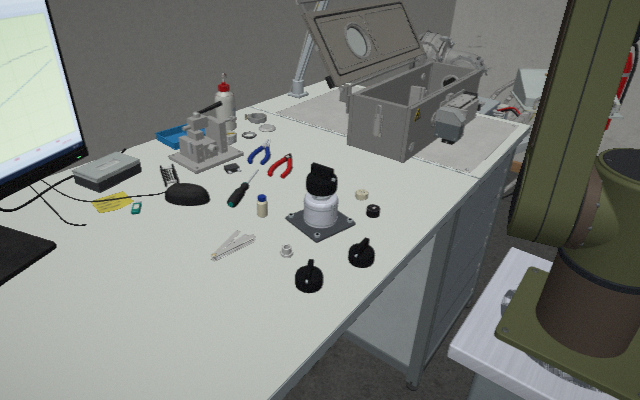

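View pics/top0.png

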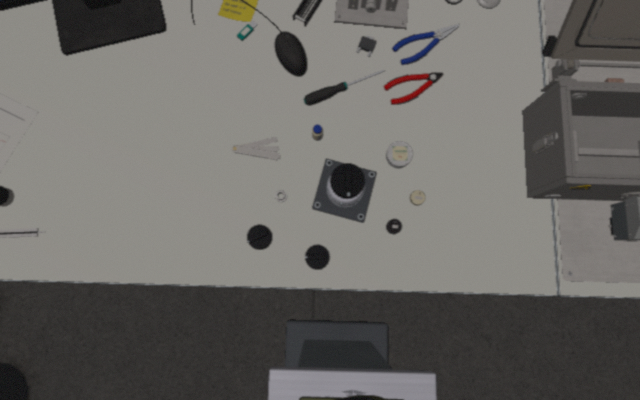

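The canister with its cap is at top px (346,185) and scene px (320,200), on the dark foot plate. Lookalikes are the loose black caps at top (260,237) and (317,257), i.e. scene (309,277) and (361,254), and the small black ring at top (394,227). My choice is the cap on the canister. A close crop will check it and give the geometry.

```bash
cat > h.py <<'E'
import numpy as np, cv2
from scipy.spatial.transform import Rotation as R
from rig import readout, imaging
def cam(n):
    i=imaging.camera_info(n); K=np.array([[i['fx'],0,i['cx']],[0,i['fy'],i['cy']],[0,0,1]])
    if n!='wrist':
        return K,R.from_rotvec(i['rvec']).as_matrix(),np.array(i['tvec'])
    s=readout.state(); T=np.eye(4);T[:3,:3]=R.from_rotvec(s['orientation']).as_matrix();T[:3,3]=s['eef_pos']
    W=np.linalg.inv(T@i['hand_eye']); return K,W[:3,:3],W[:3,3]
def toplane(c,px,z):
    K,Rm,t=c; d=Rm.T@np.linalg.inv(K)@np.array([px[0],px[1],1.]); o=-Rm.T@t
    return o+d*(z-o[2])/d[2]
def proj(c,P):
    K,Rm,t=c; p=K@(Rm@np.array(P)+t); return p[:2]/p[2]
E
python3 - <<'E'
from h import *
a=cv2.imread('pics/top0.png')[145:235,300:400]; b=cv2.imread('pics/scene0.png')[150:245,275:365]
a=cv2.resize(a,None,fx=4,fy=4,interpolation=2); b=cv2.resize(b,None,fx=4,fy=4,interpolation=2)
a=cv2.convertScaleAbs(a,alpha=1.5,beta=10);b=cv2.convertScaleAbs(b,alpha=1.5,beta=10)
h=380; c=np.zeros((h,a.shape[1]+b.shape[1],3),np.uint8); c[:a.shape[0],:a.shape[1]]=a; c[:b.shape[0],a.shape[1]:]=b
cv2.imwrite('pics/crop0.png',c)
t=cam('top')
print(toplane(t,(345,190),0.008), -t[1].T@t[2])
E
```

```text
[0.49885359 0.02271458 0.008     ] [0.32681727 0.07181242 0.91963542]
```

View pics/crop0.png

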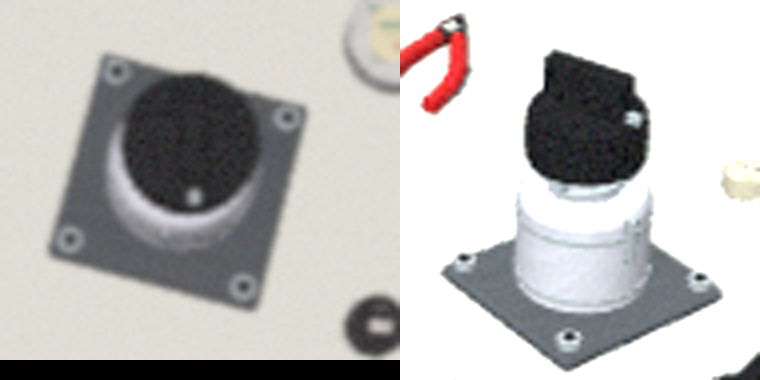

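The cap on the canister has the bar and pointer. The pointer is at top px (348.5,194.3) and scene px (333,180), and the rib is at scene px ≈(333,206). The bolts are clear in the top crop.

```bash
python3 - <<'E'
from h import *
t=cam('top'); s=cam('scene')
b=[toplane(t,(300+u/4,145+v/4),0.014) for u,v in [(118,71),(287,117),(243,286),(69,239)]]
b=np.array(b); c=b.mean(0); print(b,c)
e=[b[(i+1)%4]-b[i] for i in range(4)]; print([(np.linalg.norm(x),np.degrees(np.arctan2(x[1],x[0]))) for x in e])
bs=np.array([toplane(s,(275+(u-400)/4,150+v/4),0.014) for u,v in [(465,260),(700,278),(569,338)]]); print(bs)
p=toplane(t,(348.5,194.3),0.114); ps=toplane(s,(333.2,179.8),0.114)
m=toplane(s,(333,205.3),0.064)
for n,q in(('ptr top',p),('ptr scene',ps),('mark',m)):
    d=q-c; print(n,q,np.hypot(d[0],d[1]),np.arctan2(-d[1],-d[0]))
E
```

```text
[[ 0.5533555   0.05588439  0.014     ]
 [ 0.53206274 -0.03077635  0.014     ]
 [ 0.44480595 -0.00958257  0.014     ]
 [ 0.46585445  0.07812305  0.014     ]] [0.49901966 0.02341213 0.014     ]
[(np.float64(0.0892382553708968), np.float64(-103.80426764042517)), (np.float64(0.08979378169675817), np.float64(166.34781210143547)), (np.float64(0.0901959819830203), np.float64(76.50479123413744)), (np.float64(0.09028284441479742), np.float64(-14.259981518273207))]
[[ 0.55093011  0.05990966  0.014     ]
 [ 0.4437096  -0.00710495  0.014     ]
 [ 0.46463776  0.08061817  0.014     ]]
ptr top [0.47119796 0.02197767 0.114     ] 0.0278586612419162 0.05151345736517356
ptr scene [0.471129   0.02430154 0.114     ] 0.027904835534685028 -0.03187832430880103
mark [0.46018925 0.03623677 0.064     ] 0.04089342706125376 -0.3189938016428979
```

```bash
python3 - <<'E'
from h import *
s=readout.state(); M=R.from_rotvec(s['orientation']).as_matrix(); print(M.round(3), s['clock'])
tgt=np.array([0.4984,0.0242,0.21]); print(M.T@(tgt-s['eef_pos']))
E
```

```text
[[-0.     0.973  0.23 ]
 [ 0.002  0.23  -0.973]
 [-1.    -0.    -0.002]] 0.1
[ 0.02131633  0.49062801 -0.43339721]
```

Emit:
step_arm(moves=[0.06,0,0.03,-0.03,-0.15,0.06,0,0.06,-0.06,-0.15])

```text
clock: 0.35
eef_pos: [0.1652, -0.4372, 0.2299]
orientation: [0.926, 1.368, -0.922]
wrist_force: [0.4, 0.9, -0.6]
grip_width: 0.0602
```

```bash
python3 - <<'E'
from h import *
s=readout.state(); M=R.from_rotvec(s['orientation']).as_matrix(); print(M.round(3), s['clock'],s['joints'])
E
```

```text
[[-0.001  0.928  0.372]
 [ 0.003  0.372 -0.928]
 [-1.     0.001 -0.003]] 0.35 [-1.20979686e+00  1.64604692e-01 -2.67316358e-01  1.14204065e+00
  5.11666131e-04  1.55051060e+00]
```

Emit:
step_arm(moves=[0.05,0,0.045,-0.0285,-0.175,0.05,0,0.09,-0.057,-0.35,0.05,0,0.135,-0.0855,-0.525,0.05,0,0.18,-0.114,-0.7,0.05,0,0.225,-0.1425,-0.875,0.05,0,0.27,-0.171,-1.05,0.05,0,0.315,-0.1995,-1.225,0.05,0,0.36,-0.228,-1.4])

```text
clock: 1.35
eef_pos: [0.4151, -0.0899, 0.2307]
orientation: [-0.168, 1.565, 0.172]
wrist_force: [0.8, -0.6, 0.6]
grip_width: 0.05
```

```bash
cat > st.py <<'E'
from h import *
import sys
s=readout.state(); M=R.from_rotvec(s['orientation']).as_matrix(); print(M.round(3), s['clock'],s['joints'].round(3),s['eef_pos'].round(4),'F',s['wrist_force'].round(1),s['ft_torque'].round(2))
print('zang',np.arctan2(M[1,2],M[0,2]))
if len(sys.argv)>1: print(M.T@(np.array([float(x) for x in sys.argv[1:4]])-s['eef_pos']))
E
python3 st.py 0.4984 0.0242 0.22
```

```text
[[-0.001 -0.215  0.977]
 [ 0.003  0.977  0.215]
 [-1.     0.003 -0.   ]] 1.35 [-0.215  0.09  -0.354  1.128  0.003  1.139] [ 0.4151 -0.0899  0.2307] F [ 0.8 -0.6  0.6] [-0.07 -0.04  0.05]
zang 0.21650024505660787
[0.01093825 0.0935125  0.10587753]
```

Emit:
step_arm(moves=[0.05,0.0,0.015,0.018,-0.17,0.05,0.005,0.03,0.036,-0.34,0.05,0.01,0.045,0.054,-0.51,0.05,0.01,0.06,0.072,-0.68,0.05,0.01,0.075,0.09,-0.85,0.05,0.01,0.0935,0.106,-1.02,0.05,0.01,0.0935,0.106,-1.19,0.05,0.01,0.0935,0.106,-1.36])

```text
clock: 2.35
eef_pos: [0.4982, 0.0246, 0.2204]
orientation: [-1.215, 1.203, 1.221]
wrist_force: [-0.0, -0.1, -1.2]
grip_width: 0.0498
```

```bash
python3 st.py; python3 - <<'E'
from h import *
cv2.imwrite('pics/w1.png',imaging.camera('wrist')[:,:,::-1])
E
```

```text
[[-0.002 -1.    -0.012]
 [ 0.003 -0.012  1.   ]
 [-1.     0.002  0.003]] 2.35 [ 0.047  0.222 -0.219  1.132  0.003  0.035] [0.4982 0.0246 0.2204] F [-0.  -0.1 -1.2] [-0.01 -0.03  0.02]
zang 1.5829106652242266
```

View pics/w1.png

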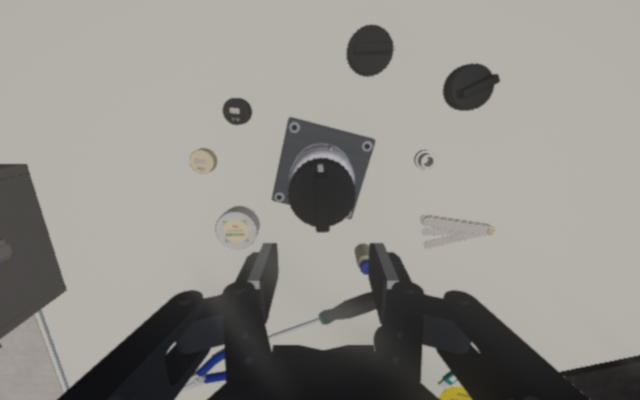

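The wrist view shows the cap centred near (322,192), with the pointer at about (320,168) and the bar running nearly straight down the image. I'll enhance a crop to measure the bar and the bolts.

```bash
python3 - <<'E'
import cv2
a=cv2.imread('pics/w1.png')[110:240,265:385]
a=cv2.convertScaleAbs(cv2.resize(a,None,fx=4.5,fy=4.5,interpolation=2),alpha=2.5,beta=0)
cv2.imwrite('pics/w1c.png',a)
E
```

```text
(no output)
```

View pics/w1c.png

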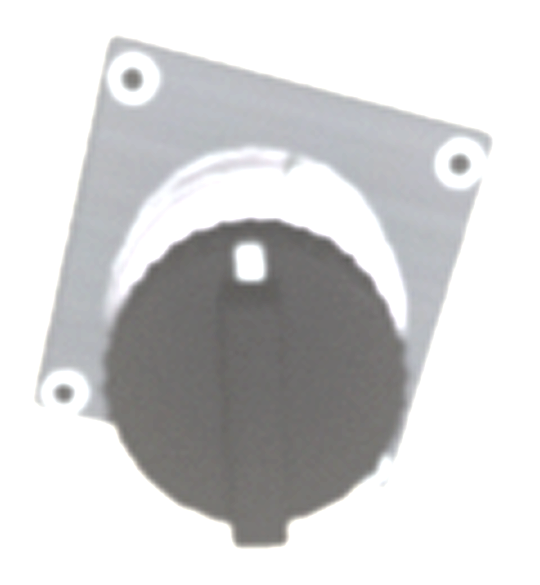

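```bash
python3 - <<'E'
from h import *
c=cam('wrist')
f=lambda u,v,z: toplane(c,(265+u/4.5,110+v/4.5),z)
b=[f(132,79,.014),f(459,163,.014),f(64,393,.014)]
print(np.array(b)); cen=(b[1]+b[2])/2; print('center',cen)
d=b[0]-b[1]; print('yaw', np.arctan2(d[1],d[0])+np.pi/2,np.linalg.norm(d)); d=b[2]-b[0]; print(np.arctan2(d[1],d[0]),np.linalg.norm(d))
n,fa=f(252,305,.136),f(262,545,.136); print('bar',n,fa,(n+fa)/2,np.linalg.norm(n-fa),np.arctan2(*(fa-n)[1::-1]))
p=f(250,250,.114); print('ptr',p)
print('rib',f(290,160,.064))
E
```

```text
[[ 0.44663877 -0.00967456  0.014     ]
 [ 0.46735219  0.07808771  0.014     ]
 [ 0.53429299 -0.03041594  0.014     ]]
center [0.50082259 0.02383589 0.014     ]
yaw -0.2317758739458997 0.09017351149958185
-0.2323534755541904 0.09007478566010027
bar [0.47614466 0.02282824 0.136     ] [0.52393497 0.0254189  0.136     ] [0.50003982 0.02412357 0.136     ] 0.047860476653831474 0.05415582492584764
ptr [0.47068945 0.02228479 0.114     ]
rib [0.46011741 0.03113125 0.064     ]
```

Cap axis is (0.4995, 0.0241), canister yaw ≈ -0.235 and cap yaw ≈ 0.05, so the relative yaw of 0.29 is inside the stated range. The bar measures 48 mm long, which fits. Descending now with the jaws straddling the bar.

Emit:
step_arm(moves=[0.034,0.03,-0.0013,0,-0.042,0.034,0.06,-0.0013,0,-0.042,0.034,0.085,-0.0013,0,-0.042,0.03,0.102,-0.0013,0,-0.042,0.024,0.103,-0.0013,0,-0.042,0.018,0.103,-0.0013,0,-0.042,0.0165,0.103,-0.0013,0,-0.042,0.0165,0.103,-0.0013,0,-0.042], squeeze=20)

```text
clock: 3.4
eef_pos: [0.4998, 0.0248, 0.1181]
orientation: [-1.249, 1.18, 1.253]
wrist_force: [-0.2, 0.1, 0.2]
grip_width: 0.0167
```

```bash
python3 st.py 0.4995 0.0241 0.117; python3 - <<'E'
from h import *
a=imaging.camera('wrist')[:,:,::-1]
b=imaging.camera('scene')[:,:,::-1][120:250,260:400]
cv2.imwrite('pics/w2.png',cv2.convertScaleAbs(a,alpha=2))
cv2.imwrite('pics/s2.png',cv2.convertScaleAbs(cv2.resize(b,None,fx=4.5,fy=4.5),alpha=1.5))
E
```

```text
[[-0.001 -0.998 -0.057]
 [ 0.003 -0.057  0.998]
 [-1.     0.001  0.003]] 3.4 [ 0.048  0.297 -0.4    0.874  0.003 -0.009] [0.4998 0.0248 0.1181] F [-0.2  0.1  0.2] [ 0.01 -0.02 -0.01]
zang 1.627728713130983
[ 0.00108927  0.00036237 -0.00065122]
```

View pics/w2.png

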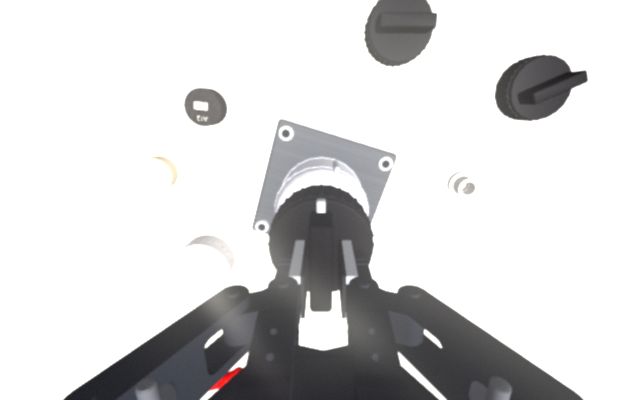

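View pics/s2.png

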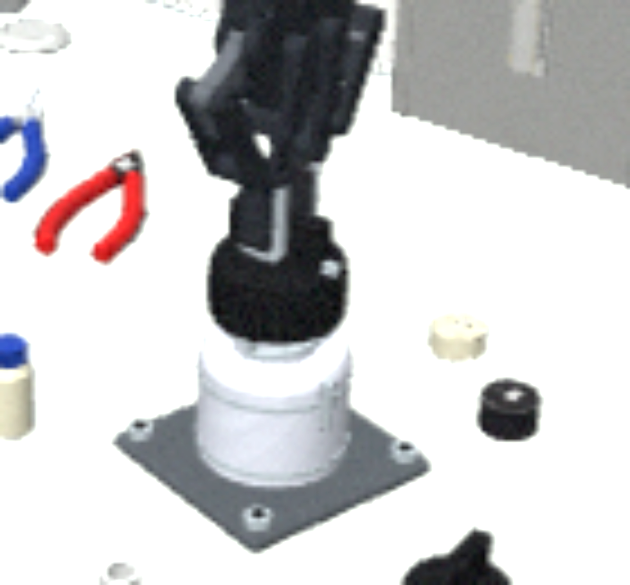

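The wrist view shows the bar (320,265) between the pads (297 and 348,265) with no contact force. Turning backward.

Emit:
step_arm(moves=[0.0165,0,0,-0.0005,-0.14,0.0165,0,0,-0.0005,-0.28,0.0165,0,0,-0.0005,-0.42,0.0165,0,0,-0.0005,-0.56,0.0165,0,0,-0.0005,-0.7,0.0165,0,0,-0.0005,-0.82,0.0165,0,0,-0.0005,-0.94,0.0165,0,0,-0.0005,-1.05])

```text
clock: 4.5
eef_pos: [0.4995, 0.0243, 0.1181]
orientation: [-1.963, 0.458, 1.966]
wrist_force: [-0.3, 0.1, 1.8]
grip_width: 0.0166
```

```bash
python3 st.py 0.4995 0.0241 0.117; python3 - <<'E'
from h import *
a=imaging.camera('wrist')[:,:,::-1]
cv2.imwrite('pics/w3.png',cv2.convertScaleAbs(a,alpha=2))
E
```

```text
[[-0.001 -0.444 -0.896]
 [ 0.003 -0.896  0.444]
 [-1.    -0.002  0.002]] 4.5 [ 0.047  0.297 -0.4    0.875  0.003 -1.064] [0.4995 0.0243 0.1181] F [-0.3  0.1  1.8] [-0.04  0.15 -0.03]
zang 2.6813319215142224
[ 1.06849257e-03  1.88575527e-04 -7.62798846e-05]
```

View pics/w3.png

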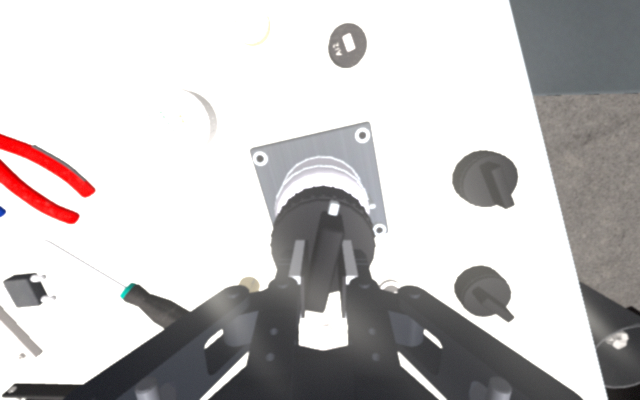

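The cap follows with about 0.18 rad of lag (pointer at px (333,208)), so relative yaw is about 1.17. A bit further should give the drop.

Emit:
step_arm(moves=[0.0165,0,0,0,-0.08,0.0165,0,0,0,-0.16,0.0165,0,0,0,-0.22,0.0165,0,0,0,-0.28,0.0165,0,0,0,-0.3,0.0165,0,0,0,-0.3,0.0165,0,0,0,-0.28,0.0165,0,0,0,-0.26])

```text
clock: 5.55
eef_pos: [0.4997, 0.0243, 0.1182]
orientation: [-2.114, 0.209, 2.116]
wrist_force: [1.4, -0.6, 1.0]
grip_width: 0.0162
```

```bash
python3 st.py 0.4995 0.0241 0.117; python3 - <<'E'
from h import *
a=imaging.camera('wrist')[:,:,::-1]
b=imaging.camera('scene')[:,:,::-1][120:250,260:400]
cv2.imwrite('pics/w4.png',cv2.convertScaleAbs(a,alpha=2))
cv2.imwrite('pics/s4.png',cv2.convertScaleAbs(cv2.resize(b,None,fx=4.5,fy=4.5),alpha=1.5))
E
```

```text
[[-0.001 -0.199 -0.98 ]
 [ 0.003 -0.98   0.199]
 [-1.    -0.003  0.001]] 5.55 [ 0.047  0.297 -0.4    0.875  0.003 -1.324] [0.4997 0.0243 0.1182] F [ 1.4 -0.6  1. ] [-0.06 -0.15 -0.04]
zang 2.9417211310118727
[0.00115164 0.00026206 0.00015159]
```

View pics/w4.png

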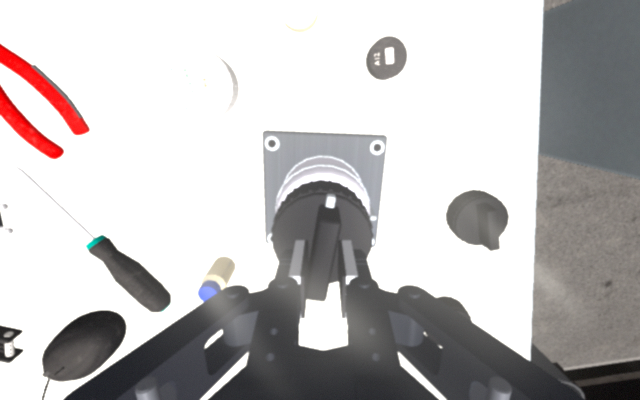

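View pics/s4.png

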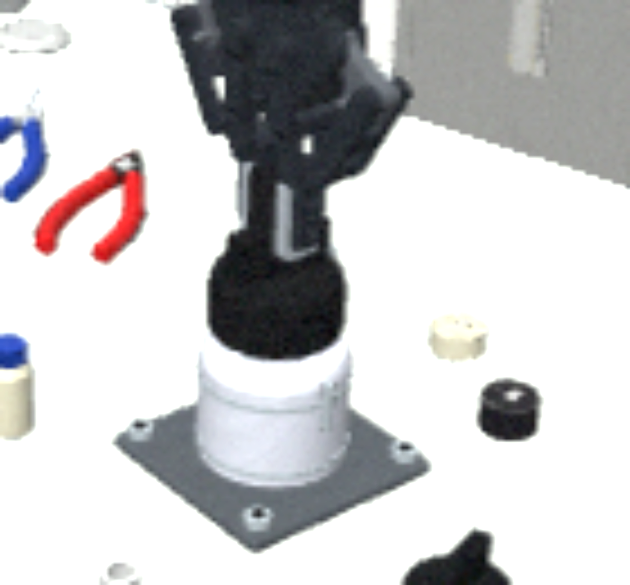

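Dropped: the cap's lower edge in the scene crop went from row 342 to 358 (about 8 mm), and the white neck gap is gone. The pointer has turned well away from the rib. Lower the tool, then turn forward.

Emit:
step_arm(moves=[0.0165,0.004,0,0,0,0.0165,0.007,0,0,0.12,0.0165,0.007,0,0,0.25,0.0165,0.007,0,0,0.38,0.0165,0.007,0,0,0.51,0.0165,0.008,0,0,0.64,0.0165,0.008,0,0,0.77,0.0165,0.009,0,0,0.9])

```text
clock: 6.65
eef_pos: [0.4994, 0.0245, 0.1088]
orientation: [-1.542, 0.948, 1.547]
wrist_force: [0.8, -0.3, 2.8]
grip_width: 0.0165
```

```bash
python3 st.py 0.4995 0.0241 0.117; python3 - <<'E'
from h import *
a=imaging.camera('wrist')[:,:,::-1]
b=imaging.camera('scene')[:,:,::-1][120:250,260:400]
cv2.imwrite('pics/w5.png',cv2.convertScaleAbs(a,alpha=2))
cv2.imwrite('pics/s5.png',cv2.convertScaleAbs(cv2.resize(b,None,fx=4.5,fy=4.5),alpha=1.5))
E
```

```text
[[-0.001 -0.893 -0.451]
 [ 0.003 -0.451  0.893]
 [-1.    -0.     0.004]] 6.65 [ 0.047  0.306 -0.415  0.852  0.003 -0.421] [0.4994 0.0245 0.1088] F [ 0.8 -0.3  2.8] [ 0.03 -0.04  0.07]
zang 2.038675458383908
[-0.0082021   0.00013025 -0.00035314]
```

View pics/w5.png

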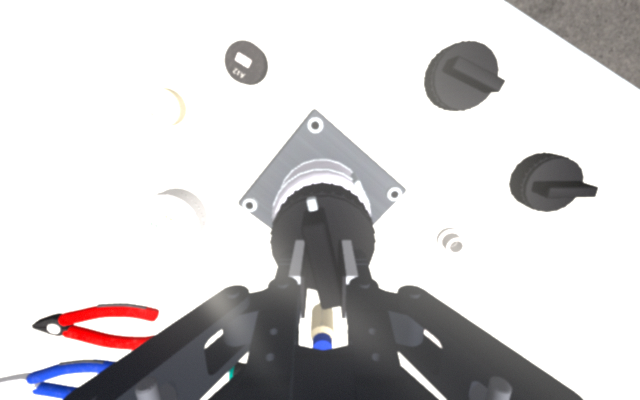

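View pics/s5.png

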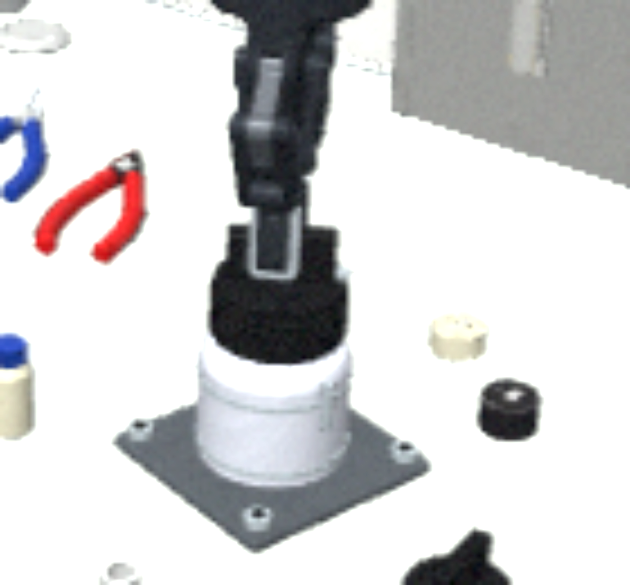

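The cap follows forward and stays low (bottom edge at row 360). The pointer lags on the other side at px (312,205), as expected. Turning on to the stop.

Emit:
step_arm(moves=[0.0165,0,0,0,0.12,0.0165,0.001,0,0,0.24,0.0165,0.001,0,0,0.36,0.0165,0.002,0,0,0.48,0.0165,0.002,0,0,0.6,0.0165,0.003,0,0,0.7,0.0165,0.003,0,0,0.8,0.0165,0.003,0,0,0.88])

```text
clock: 7.75
eef_pos: [0.4993, 0.0244, 0.1055]
orientation: [-0.901, 1.375, 0.906]
wrist_force: [0.3, -0.6, -0.8]
grip_width: 0.0169
```

```bash
python3 st.py 0.4995 0.0241 0.117; python3 - <<'E'
from h import *
a=imaging.camera('wrist')[:,:,::-1]
b=imaging.camera('scene')[:,:,::-1][120:250,260:400]
cv2.imwrite('pics/w6.png',cv2.convertScaleAbs(a,alpha=2))
cv2.imwrite('pics/s6.png',cv2.convertScaleAbs(cv2.resize(b,None,fx=4.5,fy=4.5),alpha=1.5))
E
```

```text
[[-0.002 -0.918  0.397]
 [ 0.003  0.397  0.918]
 [-1.     0.003  0.002]] 7.75 [ 0.047  0.309 -0.42   0.844  0.003  0.455] [0.4993 0.0244 0.1055] F [ 0.3 -0.6 -0.8] [-0.17 -0.32  0.09]
zang 1.1628295235941883
[-0.01151902 -0.00028424 -0.00013998]
```

View pics/w6.png

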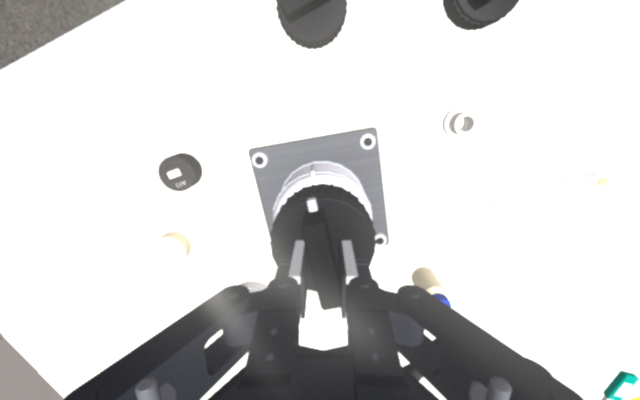

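View pics/s6.png

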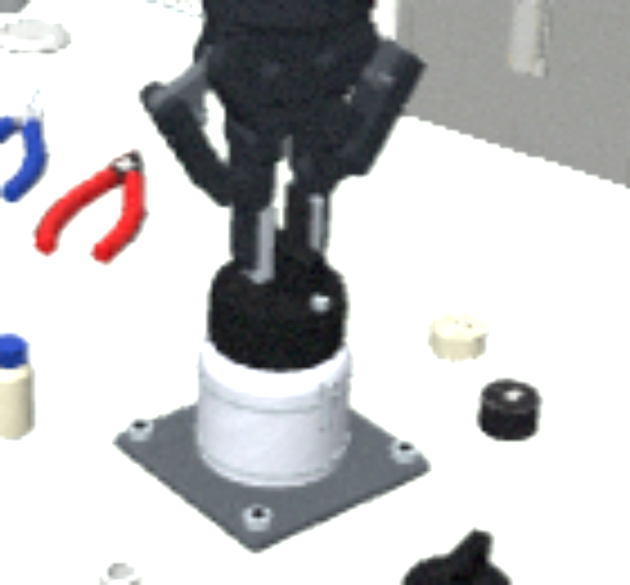

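The pointer (312,205) is nearly in line with the rib (314,175), and the cap bottom is at row 368. A little more turn will show whether it has reached the firm stop.

Emit:
step_arm(moves=[0.0165,0,0,0,0.04,0.0165,0,0,0,0.08,0.0165,0,0,0,0.12,0.0165,0,0,0,0.12])

```text
clock: 8.35
eef_pos: [0.4997, 0.024, 0.1055]
orientation: [-0.815, 1.412, 0.818]
wrist_force: [1.4, -1.4, -0.6]
grip_width: 0.0167
```

```bash
python3 st.py
```

```text
[[-0.001 -0.867  0.499]
 [ 0.002  0.499  0.867]
 [-1.     0.002  0.001]] 8.35 [ 0.047  0.309 -0.42   0.843  0.002  0.569] [0.4997 0.024  0.1055] F [ 1.4 -1.4 -0.6] [-0.41 -0.5   0.6 ]
zang 1.0486724659877575
```

Emit:
step_arm(moves=[0.0165,0,0,0,0.04,0.0165,0,0,0,0.07,0.0165,0,0,0,0.07])

```text
clock: 8.72
eef_pos: [0.4998, 0.024, 0.1055]
orientation: [-0.763, 1.432, 0.766]
wrist_force: [0.5, -1.8, 0.4]
grip_width: 0.0167
```

```bash
python3 st.py; python3 - <<'E'
from h import *
a=imaging.camera('wrist')[:,:,::-1]
cv2.imwrite('pics/w7.png',cv2.convertScaleAbs(cv2.resize(a[130:330,230:420],None,fx=3,fy=3),alpha=2))
E
```

```text
[[-0.001 -0.831  0.557]
 [ 0.002  0.557  0.831]
 [-1.     0.002  0.001]] 8.725 [ 0.047  0.309 -0.42   0.843  0.002  0.638] [0.4998 0.024  0.1055] F [ 0.5 -1.8  0.4] [-0.45 -0.34  1.35]
zang 0.9800622083582401
```

View pics/w7.png

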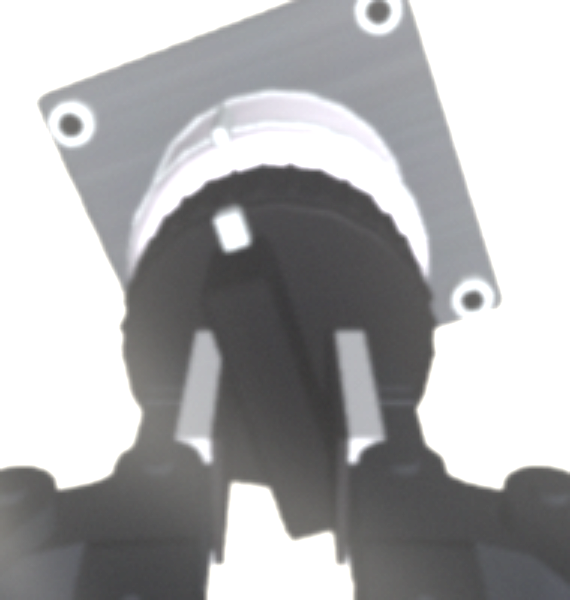

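The moment rose from 0.6 to 1.35 N m while the cap stayed put, so it is on the firm stop with the pointer in line with the rib. Centring the jaws on the bar, opening and lifting.

Emit:
step_arm(moves=[0.0165,0,0,0,-0.15,0.018,0,0,0,-0.32,0.024,0,0,0,-0.34,0.032,0,0,0,-0.34,0.036,0,0,0,-0.34,0.036,-0.03,0,0,-0.34,0.036,-0.08,0,0,-0.34,0.036,-0.12,0,0,-0.34])

```text
clock: 9.78
eef_pos: [0.5, 0.0239, 0.2272]
orientation: [-1.02, 1.317, 1.023]
wrist_force: [0.4, -0.4, 0.3]
grip_width: 0.0359
```

```bash
python3 st.py; python3 - <<'E'
from h import *
c=cam('wrist')
a=imaging.camera('wrist')[:,:,::-1]
cv2.imwrite('pics/w8.png',cv2.convertScaleAbs(cv2.resize(a[110:240,265:385],None,fx=4.5,fy=4.5,interpolation=2),alpha=2.5))
b=imaging.camera('scene')[:,:,::-1][120:250,260:400]
cv2.imwrite('pics/s8.png',cv2.convertScaleAbs(cv2.resize(b,None,fx=4.5,fy=4.5),alpha=1.5))
E
```

```text
[[-0.    -0.968  0.25 ]
 [ 0.002  0.25   0.968]
 [-1.     0.001  0.002]] 9.775 [ 0.047  0.22  -0.203  1.148  0.002  0.299] [0.5    0.0239 0.2272] F [ 0.4 -0.4  0.3] [ 0.05 -0.07  0.02]
zang 1.3184652423129009
```

View pics/w8.png

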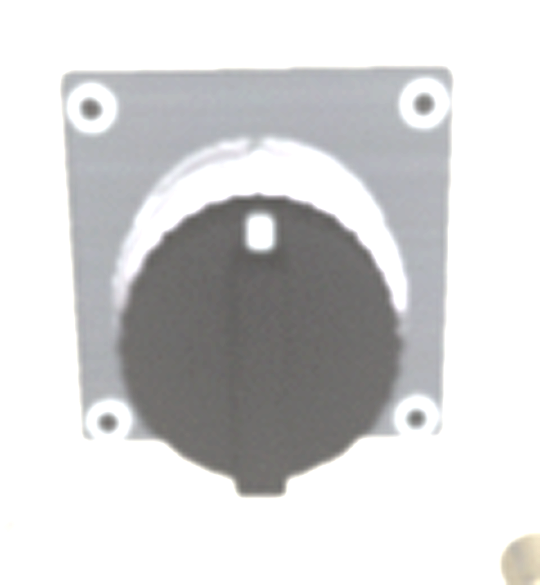

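View pics/s8.png

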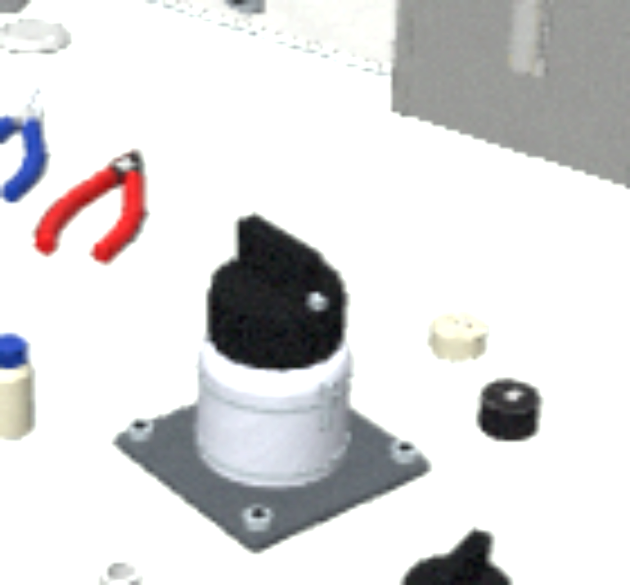

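```bash
python3 - <<'E'
from h import *
s=cam('scene'); w=cam('wrist')
P=lambda c:c[0]@np.c_[c[1],c[2]]
q=lambda u,v:(265+u/4.5,110+v/4.5)
X=cv2.triangulatePoints(P(w),P(s),np.array(q(260,232)),np.array([260+317/4.5,120+300/4.5]));print('ptr triang',(X[:3]/X[3]).ravel())
a=toplane(w,q(260,230),.100); b=np.array([toplane(w,q(u,v),.014) for u,v in[(91,108),(424,104),(108,422),(416,418)]]); c=b.mean(0)
yc=np.arctan2(*((b[2]+b[3])-(b[0]+b[1]))[1::-1]); d=c-a; print('canister yaw',yc,'cap yaw',np.arctan2(d[1],d[0]),'r',np.hypot(*d[:2]))
for z in (.098,.100,.104,.106): print(z,proj(s,[a[0],a[1],z]))
print('seen',260+317/4.5,120+300/4.5)
E
```

```text
ptr triang [0.47563989 0.02899931 0.0990008 ]
canister yaw -0.23767719721647385 cap yaw -0.241749159443479 r 0.029147718619626166
0.098 [328.04961394 186.8674382 ]
0.1 [328.09078963 186.00468133]
0.104 [328.17342935 184.27312627]
0.106 [328.21489404 183.40431397]
seen 330.44444444444446 186.66666666666669
```

The pointer's height triangulates to 0.099 m, against 0.100 expected when closed. The cap's relative yaw is -0.004 rad, and the gripper is clear.

```bash
python3 -c "
from rig import workorder
print(workorder.close_job())"
```

```text
the job is handed in; nothing more can be done
None
```

The canister is closed and the job is handed in; no verdict was reported. I straddled the grip bar with the jaws set 4.5 mm wider than it. I then turned the cap counter-clockwise until it dropped about 8 mm, and clockwise until it met the firm stop. After that I recentred, opened and lifted clear at about 9.8 s of the 35 s allowed.

**Last checks**
- **Firm stop:** the turning moment rose from 0.6 to 1.35 N m on the last small turn.
- **Height:** the pointer triangulated to 99 mm above the worktop, against 100 mm expected when closed.
- **Yaw:** the cap is within 0.01 rad of the canister's yaw, so the pointer stands in line with the rib.
- **Contact:** the gripper was clear of everything, with wrist force near zero.
- **Disagreement:** the scene and wrist cameras differed by about 2 px, which is about the calibration error. No check failed.

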